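# Open the bench cabinet past its hidden safety catch

## Robot

A 6-joint arm with a two-finger parallel gripper is mounted at the origin on a cart in front of the work surface, level with it; the furniture and walls round the work are solid. World frame = base frame: x ahead of the robot, y to its left, z up, the work surface at z = 0. Lengths are in m, angles in degrees, forces in N, time in s.
With the tool pointing down it reaches from about 0.3 to 0.75 m from the base axis. Payload 8.5 kg.
Tool frame: the origin (TCP) lies midway between the tips of the shut fingers; the grasp point (between the pads) lies 19 mm behind it; y points along the fingers, x is the direction in which the jaws open and shut, and the axes are right-handed (so a half turn about y gives the same grasp; the last joint's range is limited). The gripper opens to 85 mm and grips with 20 to 120 N. Pads are 22 mm wide; open, the fingers measure 114 mm over their backs; the gripper's body (76 mm by 85 mm) begins 54 mm behind the grasp point. The pads swing forward as they close: fully open they stand 13 mm farther back than shut.
Start: joints at [-81.377, 21.807, 74.336, -0, 83.858, -12.336], TCP at [0.197, -0.514, 0.231] pointing down, gripper open.
Joint ranges: [-178.18, 178.18], [-50.72, 133.34], [12.68, 142.11], [-81.47, 261.47], [9.98, 163.14], [-165.26, 165.26]. Speed limits (degrees/s): [136.94, 136.94, 180, 180, 180, 180].

## Interface

Orientations are given as a 3x3 rotation matrix whose columns are the frame's x, y, z axes.
In Python, from rig import env gives the robot as it stands.
- The arm moves only by the tool carry_out, never from a script. Its argument "plan" is a list of rows, each a list of 3 entries, a list of its own where there are three numbers: the shift along the tool's x, y, z in m, then the turn, a rotation vector about the tool's x, y, z in degrees, then the finger opening in m, from 0 to 0.0854. In form: [[[dx, dy, dz], [ax, ay, az], jaw], ...]. A call has 1 to 8 rows; each row shifts and turns the commanded pose from where the row before left it, along the tool's axes as they then stand; what a row does not reach is not made up. A row lasts 1/8 s, in which the tool goes at most 62.5 mm and 10.7 degrees, less where a joint would pass 70% of its speed; a pose out of reach is approached as far as the arm can. A call is refused whole if a number of a shift passes 0.0625 or a number of a turn 10.7, either way. A call with a gripper value outside its range is refused whole. The fingers move at their own pace and stop on an object; "force" is the grip in N (left out, the last holds). Time passes only in rows, so rows that do not move let the fingers close. It gives the time, the measured TCP pose, the force and the opening at its end, in the units of the state.
- env.observe(): the state, without advancing time (a new reading comes with each control period).
- env.get_image(name): name is "scene" or "side" or "wrist"; returns a dict with "image" (400x640x3 uint8, red, green, blue), "vfov" (degrees; the focal length in pixels is half the picture's height over the tangent of half this angle, whatever the lens; pixels are square), "cx", "cy" (the principal point, pixels), "rvec" (rotation vector, rad) and "tvec" (3), from world to camera coordinates, as OpenCV has them; the wrist camera has in their place "tool_from_camera" (4x4, takes a point from camera to tool coordinates, whose origin is the TCP and whose axes are the tool frame's). Camera axes: x right, y down, z forward; pixel columns grow to the right and rows downward; lengths in m; the calibration is good to about 2 mm. A picture is of the moment at which its call begins: read the wrist's pose just before it. There is no depth.
- env.close_job(): hands the job in, once; it reports no verdict.
Trained networks look in a picture, given as the dict that the camera call returned (one of the last four; its "shot" number tells which), for a name from the list of things; names that differ only in an ending like _2 or _b are one class to them, and where a whole thing is asked for, a point or a joint stands for the part that bears it (a point fixed in the world has none). Each returns a list of dicts, best first, with "conf" (0 to 1); they miss things now and then, are a little off and sometimes report something else, mostly with a low value. They report only what shows in the picture. A call takes as long as a camera call.
- env.outline_of(target, picture): "mask" (400x640 bool, what is visible of it) and "pixel" ([row, column] in pixels, amid what is visible of it).
The state is a dict: "time_s": time; "q": joint angles; "qvel": joint speeds; "joint_efforts": joint torques, N m; "position": TCP position; "tool_rot": TCP orientation; "ft_force": force on the tool from outside, world axes, zero at the start; "wrist_torque": the same for the moment, N m; "grip_width": finger opening in m.
Only numpy, scipy, OpenCV 4.12 (cv2) and the standard library are available. Lean on these libraries where they do the work, as an engineer would, in place of code of your own. Each camera call takes 0.05 s, during which the arm holds its last target.

## Task

Open the small grey cabinet on the bench and leave its door standing open at about a right angle, so that the mould insert inside can be fetched later. Pull the door ajar by the tab on its top edge until the safety catch stops it, then reach down through the gap behind the door, press the sprung catch pedal down and keep it down while you pull the door on past the catch; finally let go of everything. Leave the oil bottle, the paste jar, the stone stick on the roof and the insert where they are.

Things in the scene. Friction and masses are not known exactly. Their poses are not given: they have to be found in the camera images.
- cabinet: Grey cabinet fixed to the bench, 170 wide (y), 150 deep (x), 145 high with its four 30 mm legs. Origin under the middle of its front edge, at bench level; own x points into the cabinet, y to the hinge side (left, seen from the robot), z up. Flat roof 145 above the bench. A rim 6 thick, folded 16 down from the roof's front edge over the whole width, is the strike of the catch.
- door (a joint): Door angle in rad: 0 shut, grows as the free (right-hand) edge swings out towards the robot; end stop 1.75. The catch stops it at about 0.35, where the clear gap between door and cabinet is about 45 mm at the tab. With the pedal down it can pass; clear of the catch from about 0.46. The hinge is stiff (1 N at the tab), so the door stays where it is left. Starts at 0 to 0.08.
- door_hinge (a point): Point on the vertical hinge axis, 145 above the bench (roof height). Turns with the door: own x is the door's normal, from its back face into the cabinet; own y runs along the door from free edge to hinge; z up. The panel is 10 thick, centred on the axis (back face at x = +5 mm), reaches to y = -170 mm, and its top edge is 144 above the bench.
- door_tab (a point): Middle of the top edge of the upright pull tab on the door: 50 wide (own y), 8 thick (own x), standing 16 mm above the roof (top 161 above the bench), 125 mm from the hinge axis, in the plane of the door. Axes as door_hinge. Its back can be hooked with a fingertip just above the roof. A strip light hangs about 0.6 m above the rear of the bench: come in low.
- catch (a joint): Angle of the sprung catch pedal in rad: 0 up (catching), 0.2 fully down at its stop, where the pad is 13 mm lower. The pin passes under the rim from about 0.14. About 2 N on the pad starts it, 5 N brings it to its stop; it springs up when let go.
- catch_pad (a point): Middle of the pedal's flat pad on the door's back, straight behind the tab; 125 above the bench when up (20 below the roof). Pad 50 wide along the door, from 7 to 40 mm behind the door's middle plane; pivot 65 mm nearer the hinge, axis along the door's normal. 65 mm behind the door's middle plane a pin, 10 thick, rises 13 above the pad and catches behind the rim. Hidden while the door is shut.
- insert_mid (a point): Middle of the bright aluminium mould insert, about 60x98x64, standing on the cabinet's floor. Leave alone.
- roof_stone_mid (a point): Middle of the grey stone stick, 14x120x11, lying along the rear part of the roof. Leave alone.
- jar_mid (a point): Middle of the paste jar with the black lid, 55 across and 46 high, on the bench near its right-hand edge, outside the sweep of the door. Leave alone.
- bottle_mid (a point): Middle of the white oil bottle with the red spout, 44 across and 142 high, on the bench to the left of the cabinet, beyond the hinge. Leave alone.

How it is judged:
By the outcome, as a careful person would: the job done as asked, in the order asked, and still so for the second after the job is handed in, with the robot touching nothing.
It also fails if it takes over 37 s, if anything falls off the work surface, if the arm or the gripper's body presses on something with over 40 N, if the wrist force passes 120 N, or if a joint passes its speed limit or range.

## Working session

There is one attempt and no reset: what is moved stays moved. The work goes in short steps, Python scripts to look and compute and a tool call to move; the robot and the scene stay as the last step left them, time stands still between calls to the robot, and variables do not carry over. Pictures are saved under pics/ and viewed, and the job is handed in when it is done.

Besides the shell and the picture viewer there is one more tool, called after "Emit:" as name(argument=value, ...) on one line, values as JSON. carry_out: Moves the arm, as the interface text tells. Its arguments: {"type":"object","properties":{"plan":{"type":"array","items":{"type":"array"}},"force":{"type":"number"}},"required":["plan"]}

```bash
mkdir -p pics; ls
cat > h.py <<'E'
import numpy as np, cv2
from rig import env
def cam(p):
    im=p["image"]; f=im.shape[0]/2/np.tan(np.radians(p["vfov"])/2)
    K=np.array([[f,0,p["cx"]],[0,f,p["cy"]],[0,0,1.]])
    return K
def save(p,n): cv2.imwrite("pics/"+n,cv2.cvtColor(p["image"],cv2.COLOR_RGB2BGR))
def ray(p,rc):
    R,_=cv2.Rodrigues(np.array(p["rvec"],float)); t=np.array(p["tvec"],float).ravel()
    d=R.T@(np.linalg.inv(cam(p))@np.array([rc[1],rc[0],1.])); o=-R.T@t
    return o,d/np.linalg.norm(d)
def atz(p,rc,z):
    o,d=ray(p,rc); return o+d*(z-o[2])/d[2]
def proj(p,X):
    return cv2.projectPoints(np.array(X,float).reshape(-1,1,3),np.array(p["rvec"],float),np.array(p["tvec"],float),cam(p),None)[0].reshape(-1,2)
E
python3 - <<'E'
from h import *
s=env.observe(); print(s["time_s"],s["position"],np.round(s["tool_rot"],3).tolist(),s["grip_width"],s["ft_force"])
for n in("scene","side"):
    p=env.get_image(n); save(p,n+"0.png"); print(n,p["vfov"],p["cx"],p["cy"],ray(p,(200,320)))
    for t in("cabinet","door_tab","door_hinge","catch_pad","door","roof_stone_mid","bottle_mid","jar_mid"):
        try:
            r=env.outline_of(t,p); print(t,[(round(x["conf"],2),np.round(x["pixel"]).tolist(),int(x["mask"].sum())) for x in r[:2]])
        except Exception as e: print(t,e)
print(env.observe()["time_s"])
E
```

```text
pics
0.0 [ 0.19670165 -0.51330642  0.23070803] [[0.358, -0.0, 0.934], [-0.934, 0.001, 0.358], [-0.001, -1.0, 0.0]] 0.08523624249777538 [0.2105017  0.1677533  0.62585839]
scene 53.50653665250953 322.3074428806871 194.9563726496058 (array([0.08544533, 0.45897954, 0.58498852]), array([ 0.56685818, -0.61880249, -0.54383387]))
cabinet [(0.69, [199.0, 287.0], 6308)]
door_tab [(0.55, [206.0, 312.0], 2264)]
door_hinge [(0.67, [210.0, 311.0], 2259)]
catch_pad []
door []
roof_stone_mid [(0.56, [167.0, 270.0], 256)]
bottle_mid [(0.96, [253.0, 270.0], 825)]
jar_mid [(0.77, [216.0, 422.0], 460)]
side 55.074862370563075 316.0969582330867 197.30133204167475 (array([0.26959944, 0.53947986, 0.62701712]), array([ 0.3448431 , -0.72855242, -0.59185692]))
cabinet [(0.77, [206.0, 277.0], 6144)]
door_tab [(0.74, [212.0, 308.0], 1496)]
door_hinge [(0.58, [214.0, 303.0], 1516)]
catch_pad []
door [(0.64, [213.0, 303.0], 1488)]
roof_stone_mid [(0.62, [180.0, 258.0], 271)]
bottle_mid [(0.45, [208.0, 275.0], 6285), (0.22, [212.0, 303.0], 1472)]
jar_mid [(0.97, [207.0, 401.0], 485)]
0.9
```

View pics/scene0.png

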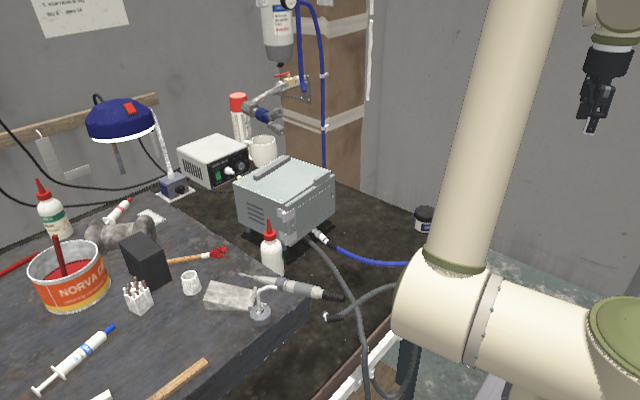

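View pics/side0.png

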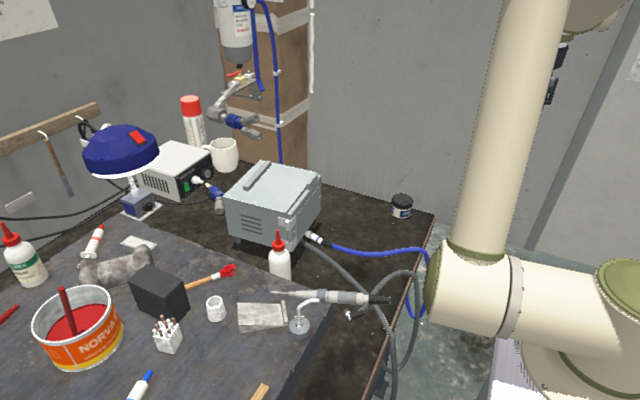

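Run:
```python
import cv2,numpy as np
a=cv2.imread("pics/scene0.png")[145:255,225:345]; b=cv2.imread("pics/side0.png")[150:260,215:335]
o=np.hstack([cv2.resize(x,None,fx=3.3,fy=5*0.66,interpolation=cv2.INTER_CUBIC) for x in(a,b)])
cv2.imwrite("pics/crop0.png",o);print(o.shape)
```

```text
(363, 792, 3)
```

View pics/crop0.png

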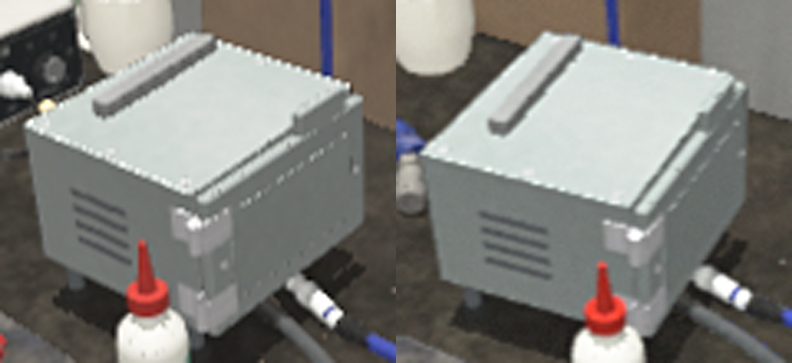

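Run:
```python
from h import *
from scipy.optimize import least_squares
ps=[env.get_image("scene"),env.get_image("side")]
off=[(225,145),(215,150)]
pts=[np.array([(193,190),(27,127),(200,33),(350,88)])/3.3, np.array([(241,208),(29,153),(149,33),(339,74)])/3.3]
px=[p+np.array(o) for p,o in zip(pts,off)]
for P,q in zip(ps,px):
    print(np.round([atz(P,(v,u),.145) for u,v in q],3).tolist())
loc=np.array([(0,.085),(.15,.085),(.15,-.085),(0,-.085)])
def world(x,l,z=.145):
    c,s=np.cos(x[2]),np.sin(x[2]); R=np.array([[c,-s],[s,c]])
    return np.c_[l@R.T+x[:2],np.full(len(l),z)]
def f(x): return np.concatenate([(proj(P,world(x,loc))-q).ravel() for P,q in zip(ps,px)])
for y0 in(0,-.5,-1):
    r=least_squares(f,[.55,-.1,y0],loss='soft_l1'); print(r.cost,np.round(r.x,4),np.degrees(r.x[2]))
print(np.round(r.fun.reshape(-1,2),1).tolist())
print(env.observe()["time_s"])
```

```text
[[0.595, 0.013, 0.145], [0.736, 0.03, 0.145], [0.747, -0.141, 0.145], [0.604, -0.147, 0.145]]
[[0.589, 0.016, 0.145], [0.74, 0.028, 0.145], [0.755, -0.136, 0.145], [0.603, -0.15, 0.145]]
5.444729392618153 [ 0.5966 -0.0677  0.0863] 4.942509579756948
5.44472939261875 [ 0.5966 -0.0677  0.0863] 4.942510116169937
5.444729392618232 [ 0.5966 -0.0677  0.0863] 4.942509726798044
[[0.3, 1.9], [-0.7, -0.5], [-2.3, -0.6], [1.5, -0.9], [-0.6, 0.2], [-0.1, 0.5], [1.3, -0.4], [0.2, -0.5]]
1.0
```

Run:
```python
from h import *
p=env.get_image("wrist"); save(p,"wrist0.png"); print(p["vfov"],np.round(p["tool_from_camera"],3))
```

```text
60.10084112851032 [[ 1.    -0.001  0.    -0.001]
 [-0.001 -0.29   0.957 -0.143]
 [-0.    -0.957 -0.29   0.075]
 [ 0.     0.     0.     1.   ]]
```

View pics/wrist0.png

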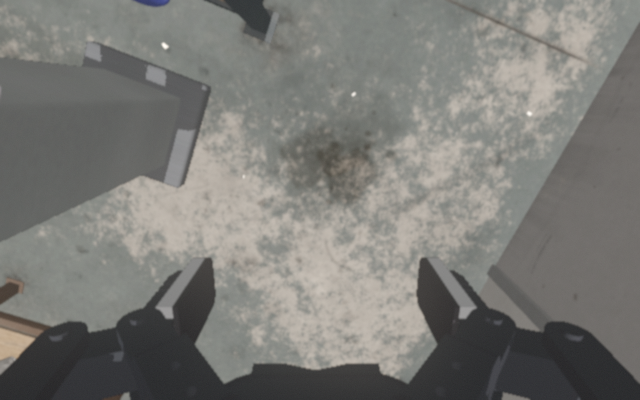

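Emit:
carry_out(plan=[[[-0.0234,0,0.048],[0,0,0],0],[[-0.0234,0,0.048],[0,0,0],0],[[-0.0234,0,0.048],[0,0,0],0],[[-0.0234,0,0.048],[0,0,0],0],[[-0.0234,0,0.048],[0,0,0],0],[[-0.0234,0,0.048],[0,0,0],0],[[-0.0234,0,0.048],[0,0,0],0],[[-0.0234,0,0.048],[0,8,0],0]])

```text
time_s: 2.05
position: [0.4894, -0.2, 0.2315]
tool_rot: [[0.221, 0.0, 0.975], [-0.975, -0.0, 0.221], [0.0, -1.0, 0.0]]
ft_force: [0.7, -0.7, -0.4]
grip_width: 0.0001
```

Emit:
carry_out(plan=[[[-0.03,0,0.03],[0,8,0],0],[[-0.03,0,0.03],[0,0,0],0],[[0,0,0],[0,0,0],0]])

```text
time_s: 2.42
position: [0.5393, -0.1309, 0.2311]
tool_rot: [[0.09, 0.0, 0.996], [-0.996, 0.0, 0.09], [-0.0, -1.0, 0.0]]
ft_force: [-0.6, -1.0, 0.0]
grip_width: -0.0002
```

```bash
cat >> h.py <<'E'
def st():
    s=env.observe(); R=np.array(s["tool_rot"]); print("t",round(s["time_s"],2),"pos",np.round(s["position"],4),"yaw",round(np.degrees(np.arctan2(R[1,2],R[0,2])),2),"F",np.round(s["ft_force"],1),"q",np.round(s["q"],0),"w",round(s["grip_width"],4)); return s
def wr(s,p):
    T=np.array(p["tool_from_camera"]); W=np.eye(4); W[:3,:3]=s["tool_rot"]; W[:3,3]=s["position"]
    M=np.linalg.inv(W@T); p["rvec"]=cv2.Rodrigues(M[:3,:3])[0].ravel(); p["tvec"]=M[:3,3]; return p
E
python3 - <<'E'
from h import *
s=st(); p=wr(s,env.get_image("wrist")); save(p,"wrist1.png"); np.save("w1.npy",np.r_[p["rvec"],p["tvec"]])
r=env.outline_of("door_tab",p); print([(x["conf"],x["pixel"],x["mask"].sum()) for x in r])
E
```

```text
t 2.42 pos [ 0.5393 -0.1309  0.2311] yaw 5.17 F [-0.6 -1.   0. ] q [-26.  22.  74.   0.  84.  59.] w -0.0002
[(0.75, [113.7, 233.6], np.int64(5318))]
```

View pics/wrist1.png

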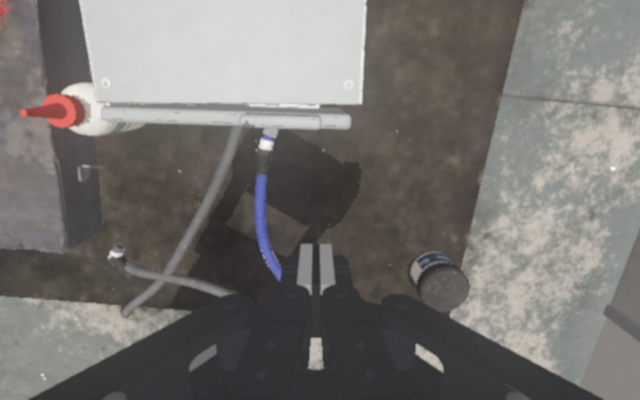

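Run:
```python
import cv2
a=cv2.imread("pics/wrist1.png")[80:150,80:380]
cv2.imwrite("pics/crop1.png",cv2.resize(a,(795,186*2),interpolation=cv2.INTER_CUBIC))
```

```text
(no output)
```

View pics/crop1.png

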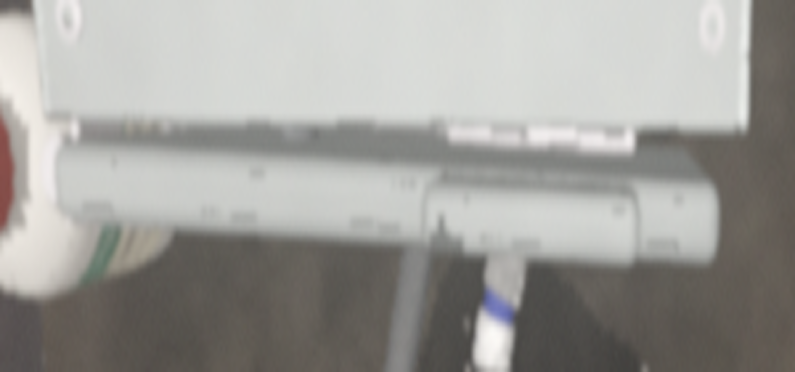

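```bash
cat > m.py <<'E'
from h import *
p=dict(image=np.zeros((400,640,3)),vfov=60.10084,cx=0,cy=0)
E
python3 - <<'E'
from h import *
p=env.get_image("wrist"); w=np.load("w1.npy"); p["rvec"],p["tvec"]=w[:3],w[3:]; print(p["cx"],p["cy"])
def g(x,y): return (80+y/5.314, 80+x/2.65)
for n,pt,z in [("roofL",(38,120),.145),("roofR",(748,128),.145),("tab backL",(428,184),.161),("tab backR",(637,192),.161),("tab frontL",(428,245),.161),("tab frontR",(637,264),.161),("door front L",(58,218),.144),("door right front",(715,263),.144),("doorbackL",(58,145),.144),("doorbackR",(718,180),.144)]:
    print(n,np.round(atz(p,g(*pt),z),4))
E
```

```text
315.5910468154809 197.7838547100938
roofL [0.5953 0.0168 0.145 ]
roofR [ 0.6097 -0.1537  0.145 ]
tab backL [ 0.5974 -0.0802  0.161 ]
tab backR [ 0.6008 -0.1274  0.161 ]
tab frontL [ 0.5906 -0.0804  0.161 ]
tab frontR [ 0.5928 -0.1282  0.161 ]
door front L [0.5839 0.0136 0.144 ]
door right front [ 0.593  -0.1478  0.144 ]
doorbackL [0.5927 0.0128 0.144 ]
doorbackR [ 0.6029 -0.1473  0.144 ]
```

Emit:
carry_out(plan=[[[-0.01,0,0.04],[0,0,0],0],[[-0.01,0,0.041],[0,1,0],0],[[0,0.03,0],[0,0,0],0],[[0,0.03,0],[0,0,0],0],[[0,0.012,0],[0,0,0],0],[[0,0,0],[0,0,0],0]])

```text
time_s: 3.32
position: [0.6169, -0.1068, 0.1593]
tool_rot: [[0.068, -0.001, 0.998], [-0.998, 0.0, 0.068], [-0.0, -1.0, -0.001]]
ft_force: [0.6, -0.4, 0.0]
grip_width: 0.0002
```

Run:
```python
from h import *
s=st(); p=wr(s,env.get_image("wrist")); save(p,"wrist2.png")
q=env.get_image("side"); cv2.imwrite("pics/side2.png",cv2.resize(cv2.cvtColor(q["image"][120:270,200:400],cv2.COLOR_RGB2BGR),(800,600),interpolation=cv2.INTER_CUBIC))
```

```text
t 3.33 pos [ 0.6169 -0.1068  0.1593] yaw 3.9 F [ 0.6 -0.4  0. ] q [-21.  33.  68.  -0.  79.  65.] w 0.0002
```

View pics/wrist2.png

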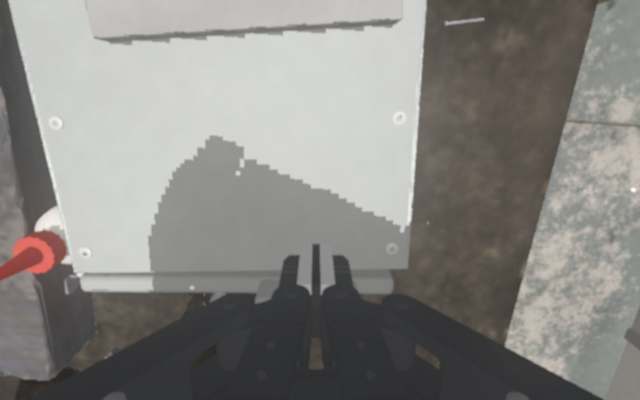

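View pics/side2.png

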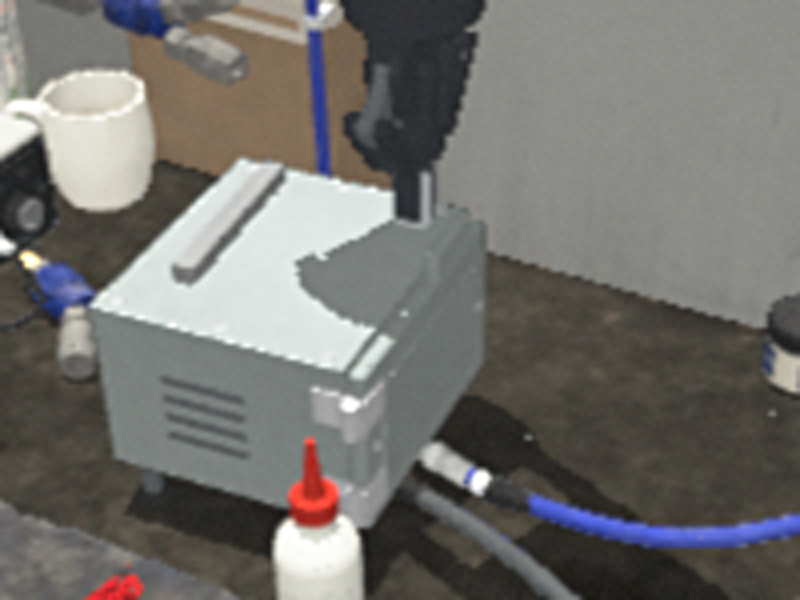

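Emit:
carry_out(plan=[[[0,0.0083,0],[0,0,0],0],[[0,0,-0.007],[0,1,0],0],[[0.0006,0,-0.007],[0,3,0],0],[[0.0006,0,-0.007],[0,3,0],0],[[0.0006,0,-0.007],[0,3,0],0],[[0.0006,0,-0.007],[0,3,0],0],[[0.0006,0,-0.005],[0,3,0],0]])

```text
time_s: 4.3
position: [0.5767, -0.1081, 0.1513]
tool_rot: [[-0.211, 0.001, 0.977], [-0.977, -0.0, -0.211], [0.0, -1.0, 0.001]]
ft_force: [1.5, -0.8, -1.6]
grip_width: -0.0002
```

Run:
```python
from h import *
s=st(); p=wr(s,env.get_image("wrist")); save(p,"wrist3.png")
```

```text
t 4.3 pos [ 0.5767 -0.1081  0.1513] yaw -12.18 F [ 1.5 -0.8 -1.6] q [-22.  29.  76.   0.  75.  80.] w -0.0002
```

View pics/wrist3.png

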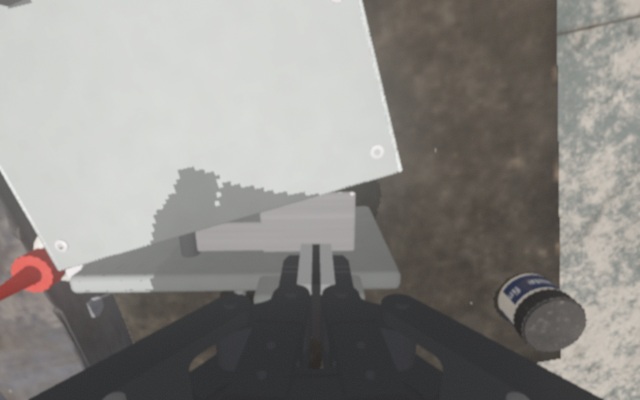

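Emit:
carry_out(plan=[[[0.0008,0,-0.004],[0,1.5,0],0],[[0.0008,0,-0.004],[0,1.5,0],0],[[0,0,-0.002],[0,0,0],0],[[0,0,0],[0,0,0],0]])

```text
time_s: 4.85
position: [0.5672, -0.1074, 0.1511]
tool_rot: [[-0.259, 0.001, 0.966], [-0.966, -0.0, -0.259], [0.0, -1.0, 0.001]]
ft_force: [0.3, 0.6, 0.9]
grip_width: -0.0004
```

Run:
```python
from h import *
s=st(); p=wr(s,env.get_image("wrist")); save(p,"wrist4.png"); np.save("w4.npy",np.r_[p["rvec"],p["tvec"]])
r=env.outline_of("catch_pad",p); print([(x["conf"],x["pixel"],x["mask"].sum()) for x in r])
```

```text
t 4.85 pos [ 0.5672 -0.1074  0.1511] yaw -15.03 F [0.3 0.6 0.9] q [-22.  28.  77.  -0.  74.  83.] w -0.0004
[(0.85, [228.9, 286.1], np.int64(8378))]
```

View pics/wrist4.png

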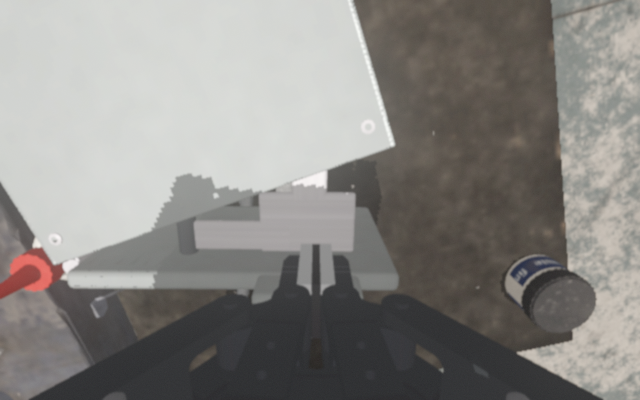

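Emit:
carry_out(plan=[[[0.0005,0,-0.002],[0,1,0],0],[[0.0005,0,-0.002],[0,0.5,0],0],[[0,0,0],[0,0,0],0]])

```text
time_s: 5.32
position: [0.5661, -0.1075, 0.1513]
tool_rot: [[-0.285, 0.009, 0.958], [-0.958, -0.001, -0.285], [-0.002, -1.0, 0.009]]
ft_force: [17.0, -0.4, -7.3]
grip_width: 0.0003
```

Emit:
carry_out(plan=[[[0.0005,0,-0.002],[0,0.5,0],0],[[0.0005,0,-0.002],[0,0.5,0],0],[[0,0,0],[0,0,0],0]])

```text
time_s: 5.7
position: [0.5652, -0.1076, 0.1516]
tool_rot: [[-0.302, 0.017, 0.953], [-0.953, -0.002, -0.302], [-0.003, -1.0, 0.017]]
ft_force: [33.8, 0.1, -14.0]
grip_width: 0.0002
```

Run:
```python
from h import *
s=st(); p=wr(s,env.get_image("wrist")); save(p,"wrist5.png"); np.save("w5.npy",np.r_[p["rvec"],p["tvec"]])
```

```text
t 5.7 pos [ 0.5652 -0.1076  0.1516] yaw -17.59 F [ 33.8   0.1 -14. ] q [-23.  28.  78.   0.  73.  85.] w 0.0002
```

View pics/wrist5.png

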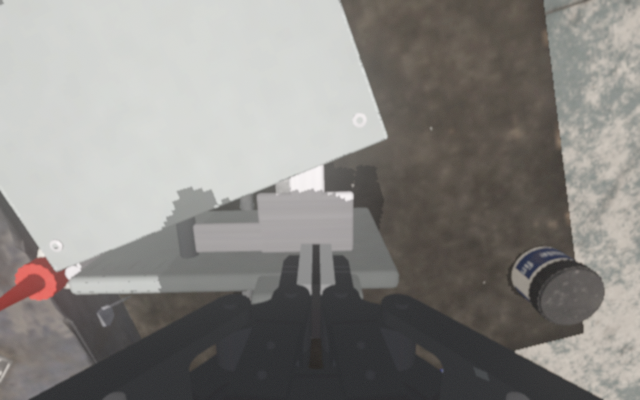

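Emit:
carry_out(plan=[[[-0.001,0,0.006],[0,0,0],0],[[-0.002,0,0.006],[0,0,0],0],[[0,0.01,0],[0,0,0],0],[[0,0.01,0],[0,0,0],0],[[0,0,0],[0,0,0],0]])

```text
time_s: 6.38
position: [0.5703, -0.1075, 0.1298]
tool_rot: [[-0.302, -0.003, 0.953], [-0.953, 0.001, -0.302], [-0.0, -1.0, -0.003]]
ft_force: [-0.7, -0.4, 0.7]
grip_width: 0.0001
```

Run:
```python
from h import *
s=st(); p=wr(s,env.get_image("wrist")); save(p,"wrist6.png"); np.save("w6.npy",np.r_[p["rvec"],p["tvec"]])
```

```text
t 6.38 pos [ 0.5703 -0.1075  0.1298] yaw -17.55 F [-0.7 -0.4  0.7] q [-22.  30.  78.  -0.  72.  85.] w 0.0001
```

View pics/wrist6.png

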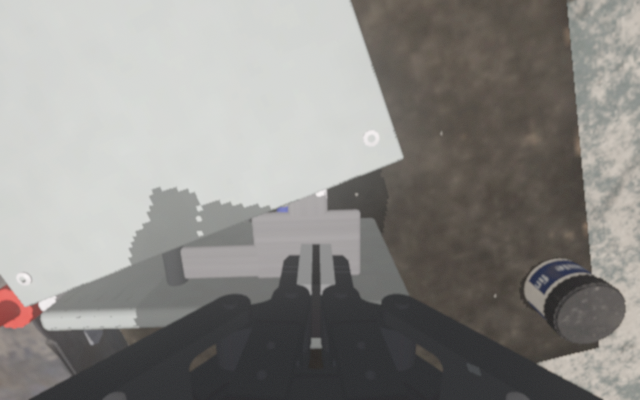

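Emit:
carry_out(plan=[[[0,0.008,0],[0,0,0],0],[[0,0.008,0],[0,0,0],0],[[0,0.004,0],[0,0,0],0],[[0,0,0],[0,0,0],0]])

```text
time_s: 6.92
position: [0.5713, -0.1075, 0.1114]
tool_rot: [[-0.301, 0.001, 0.954], [-0.954, 0.0, -0.301], [-0.0, -1.0, 0.001]]
ft_force: [0.5, 1.6, 6.0]
grip_width: 0.0001
```

Emit:
carry_out(plan=[[[0,0.0015,0],[0,0,0],0],[[0,0,-0.005],[0,0,0],0],[[0.001,0,-0.006],[0,2,0],0],[[0.001,0,-0.006],[0,3,0],0],[[0,0,0],[0,0,0],0]])

```text
time_s: 7.55
position: [0.5549, -0.1044, 0.111]
tool_rot: [[-0.384, 0.003, 0.923], [-0.923, -0.001, -0.384], [-0.0, -1.0, 0.003]]
ft_force: [-0.6, 2.1, 11.6]
grip_width: 0.0003
```

Run:
```python
from h import *
s=st(); p=wr(s,env.get_image("wrist")); save(p,"wrist7.png"); np.save("w7.npy",np.r_[p["rvec"],p["tvec"]])
```

```text
t 7.55 pos [ 0.5549 -0.1044  0.111 ] yaw -22.57 F [-0.6  2.1 11.6] q [-23.  30.  83.   0.  68.  90.] w 0.0003
```

View pics/wrist7.png

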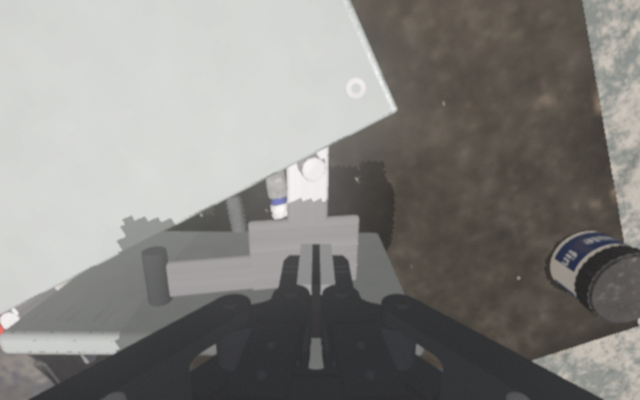

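Emit:
carry_out(plan=[[[0.001,0,-0.009],[0,4,0],0],[[0.001,0,-0.009],[0,4,0],0],[[0.001,0,-0.009],[0,4,0],0],[[0.001,0,-0.009],[0,4,0],0],[[0,0,0],[0,0,0],0]])

```text
time_s: 8.22
position: [0.5215, -0.0906, 0.1109]
tool_rot: [[-0.624, 0.003, 0.782], [-0.782, -0.001, -0.624], [-0.001, -1.0, 0.003]]
ft_force: [0.3, 1.8, 11.8]
grip_width: -0.0001
```

Run:
```python
from h import *
s=st(); p=wr(s,env.get_image("wrist")); save(p,"wrist8.png"); np.save("w8.npy",np.r_[p["rvec"],p["tvec"]])
```

```text
t 8.22 pos [ 0.5215 -0.0906  0.1109] yaw -38.58 F [ 0.3  1.8 11.8] q [-23.  27.  88.   0.  65. 106.] w -0.0001
```

View pics/wrist8.png

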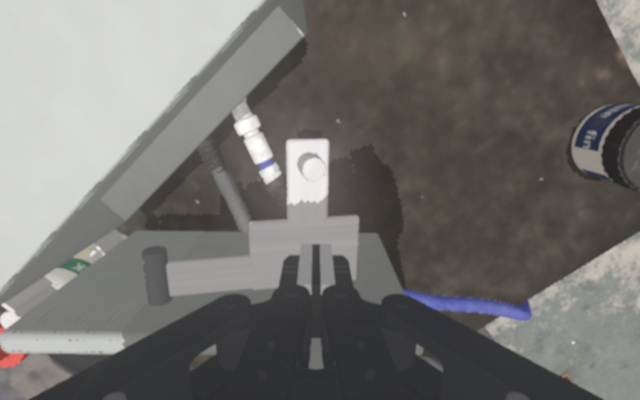

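Emit:
carry_out(plan=[[[0,-0.012,0],[0,0,0],0],[[0,-0.012,0],[0,0,0],0],[[0.001,0,-0.011],[0,5,0],0],[[0.001,0,-0.011],[0,5,0],0],[[0.001,0,-0.011],[0,5,0],0],[[0.001,0,-0.011],[0,5,0],0],[[0.001,0,-0.011],[0,5,0],0],[[0,0,0],[0,0,0],0]])

```text
time_s: 9.28
position: [0.4807, -0.0526, 0.1337]
tool_rot: [[-0.895, -0.001, 0.447], [-0.447, 0.0, -0.895], [0.0, -1.0, -0.001]]
ft_force: [0.3, -0.6, 0.6]
grip_width: 0.0002
```

Run:
```python
from h import *
s=st(); p=wr(s,env.get_image("wrist")); save(p,"wrist9.png"); np.save("w9.npy",np.r_[p["rvec"],p["tvec"]])
q=env.get_image("side"); save(q,"side9.png")
```

```text
t 9.28 pos [ 0.4807 -0.0526  0.1337] yaw -63.46 F [ 0.3 -0.6  0.6] q [-20.  21.  94.   0.  65. 133.] w 0.0002
```

View pics/wrist9.png

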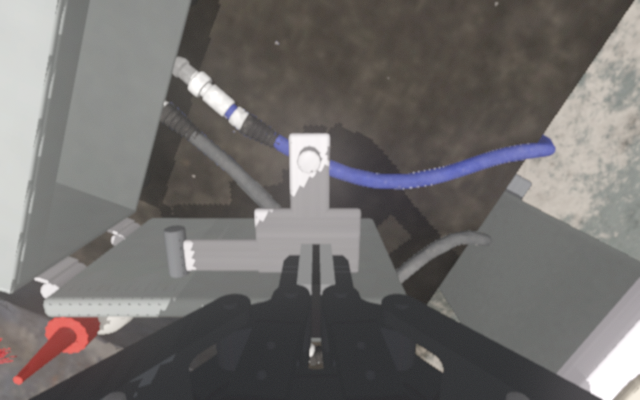

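View pics/side9.png

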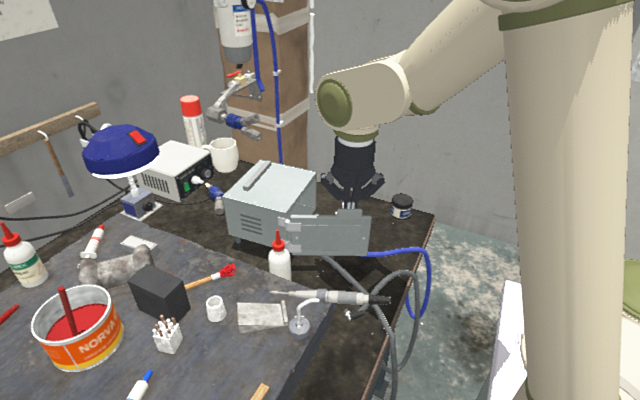

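Run:
```python
from h import *
q=env.get_image("side"); r=env.outline_of("bottle_mid",q); print([(x["conf"],x["pixel"]) for x in r])
q2=env.get_image("scene")
print(atz(q,(233,279),.142),atz(q2,(221,268),.142), atz(q,(280,281),.0))
w=np.load("w9.npy"); p=env.get_image("wrist"); p["rvec"],p["tvec"]=w[:3],w[3:]
print("door edge back top", [np.round(atz(p,rc,.144),4) for rc in[(300,47),(297,165)]],"front",[np.round(atz(p,rc,.144),4) for rc in[(316,47),(313,165)]])
print("bottle tip w",atz(p,(378,20),.142))
```

```text
[(0.77, [259.1, 281.3])]
[0.5752258  0.07382684 0.142     ] [0.57480457 0.07305469 0.142     ] [0.58239325 0.06658223 0.        ]
door edge back top [array([0.5813, 0.0128, 0.144 ]), array([ 0.5354, -0.0118,  0.144 ])] front [array([0.5792, 0.0209, 0.144 ]), array([ 0.5327, -0.004 ,  0.144 ])]
bottle tip w [0.58332883 0.06343644 0.142     ]
```

Emit:
carry_out(plan=[[[0.001,0,-0.011],[0,5,0],0],[[0.001,0,-0.011],[0,5,0],0],[[0.001,0,-0.011],[0,5,0],0],[[0.001,0,-0.011],[0,3,0],0],[[0,0,0],[0,0,0],0]])

```text
time_s: 10.2
position: [0.463, -0.0126, 0.1336]
tool_rot: [[-0.989, -0.0, 0.149], [-0.149, 0.0, -0.989], [0.0, -1.0, -0.0]]
ft_force: [0.5, -0.4, 0.7]
grip_width: 0.0001
```

Run:
```python
from h import *
s=st(); p=wr(s,env.get_image("wrist")); save(p,"wrist10.png"); np.save("w10.npy",np.r_[p["rvec"],p["tvec"]])
```

```text
t 10.2 pos [ 0.463  -0.0126  0.1336] yaw -81.45 F [ 0.5 -0.4  0.7] q [-16.  19.  97.   0.  64. 155.] w 0.0001
```

View pics/wrist10.png

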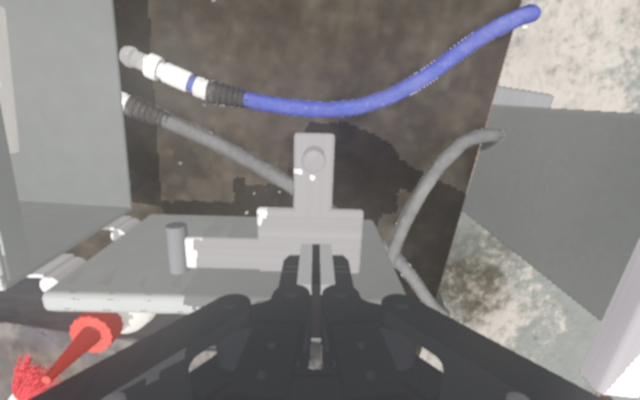

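Emit:
carry_out(plan=[[[0,0,-0.008],[0,0,0],0],[[0,0,0],[0,0,0],0],[[0,0,0.008],[0,0,0],0],[[0,-0.03,0],[0,0,0],0],[[0,-0.05,0],[0,0,0],0],[[0,-0.03,0.03],[0,0,0],0],[[0,0,0.05],[0,-5,0],0],[[0,0,0],[0,0,0],0]])

```text
time_s: 11.25
position: [0.4752, -0.095, 0.2435]
tool_rot: [[-0.973, 0.0, 0.23], [-0.23, -0.001, -0.973], [-0.0, -1.0, 0.001]]
ft_force: [0.1, 0.7, 0.2]
grip_width: -0.0002
```

Run:
```python
from h import *
s=st(); p=wr(s,env.get_image("wrist")); save(p,"wrist11.png"); np.save("w11.npy",np.r_[p["rvec"],p["tvec"]])
save(env.get_image("side"),"side11.png");print(p["cx"],p["cy"])
```

```text
t 11.25 pos [ 0.4752 -0.095   0.2435] yaw -76.72 F [0.1 0.7 0.2] q [-25.  15.  83.  -0.  82. 141.] w -0.0002
315.5910468154809 197.7838547100938
```

View pics/wrist11.png

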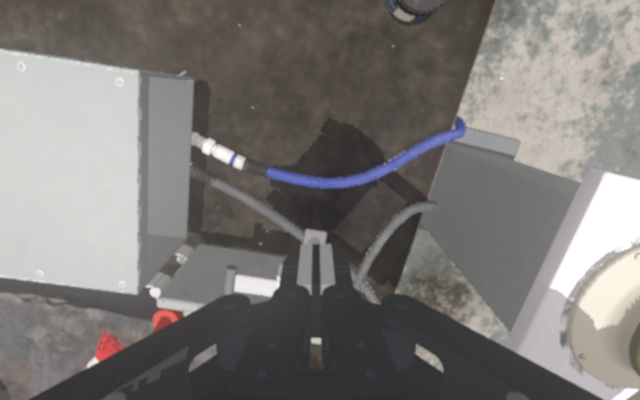

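View pics/side11.png

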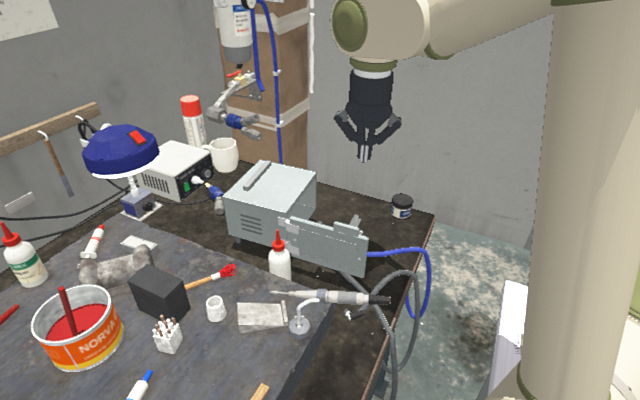

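Run:
```python
from h import *
q=env.get_image("side"); a=atz(q,(219,287),.144);b=atz(q,(242,365),.144); d=a-b; print(a,b,np.linalg.norm(d)); ny=np.degrees(np.arctan2(d[1],d[0]))-90; print("theta",4.8-ny)
cv2.imwrite("pics/crop12.png",cv2.resize(cv2.cvtColor(q["image"][200:300,260:390],cv2.COLOR_RGB2BGR),(780,600),interpolation=cv2.INTER_CUBIC)); st()
```

```text
[0.58148919 0.03231989 0.144     ] [0.41923387 0.0250163  0.144     ] 0.16241960721180826
theta 92.22268815344901
t 11.4 pos [ 0.4745 -0.0918  0.2433] yaw -76.58 F [ 0.4 -0.2 -0.8] q [-25.  15.  83.   0.  82. 142.] w -0.0003
```

View pics/crop12.png

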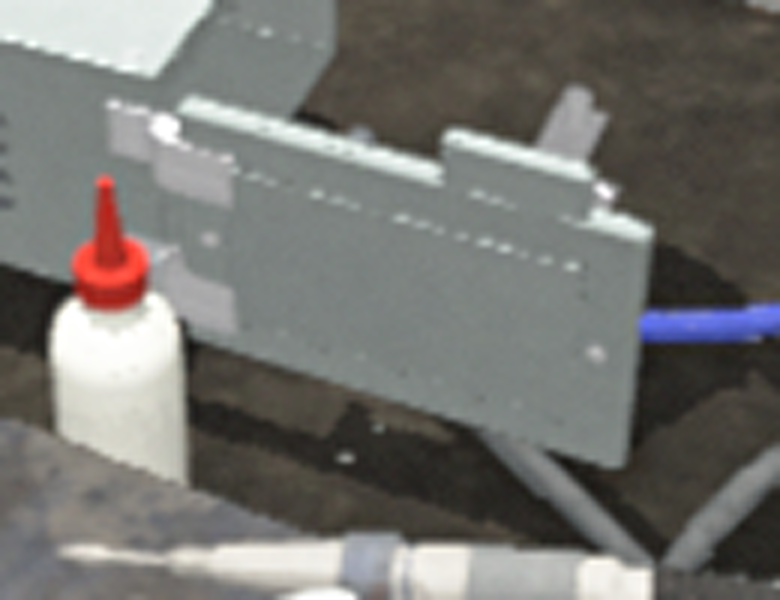

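Run:
```python
from h import *
q=env.get_image("side"); a=atz(q,(218.7,290),.144);b=atz(q,(239.5,367.5),.144); d=a-b; print(4.8-np.degrees(np.arctan2(d[1],d[0]))+90, np.linalg.norm(d))
print(env.close_job())
```

```text
90.36152385245866 0.15963673226273883
the job is handed in; nothing more can be done
None
```

The cabinet door is standing open at about a right angle, and the job is handed in at about 11.5 s of the 37 s allowed.

- **To the catch:** I hooked the tab from behind with the closed fingers and pulled the door until the catch stopped it. The wrist showed about 34 N there.
- **Past the catch:** I reached down through the gap and pressed the pedal to its stop, with about 12 N on it and the fingertip 111 mm above the bench. I kept it down while pulling the door on, until the pin was seen clear of the rim.
- **To a right angle:** I let the pedal up, then pushed the door's back the rest of the way. Finally I backed off and lifted clear.

**Last checks:**
- Two readings of the side camera put the door at about 90° and 92°. The panel length came out at 160–162 mm in both, against the stated 170 mm, so the angle is good to a few degrees.
- The gripper was clear of everything, with the wrist force near zero.
- The bottle, jar and roof stone look unmoved in the side picture. I did not measure the insert, but the fingers never went near it.

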